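# Clamp the whetstone in its holder with the ratchet trigger

## Robot

A 6-joint arm with a two-finger parallel gripper is mounted at the origin on the work surface. World frame = base frame: x ahead of the robot, y to its left, z up, the work surface at z = 0. Lengths are in m, angles in rad, forces in N, time in s.
With the tool pointing down it reaches from about 0.325 to 0.775 m from the base axis. Payload 5.5 kg.
Tool frame: the origin (TCP) lies midway between the tips of the shut fingers; the grasp point (between the pads) lies 19 mm behind it; z points along the fingers, y is the line along which they close (so a half turn about z gives the same grasp; the last joint's range is limited). The gripper opens to 85 mm and grips with 20 to 120 N. Pads are 22 mm wide; open, the fingers measure 114 mm over their backs; the gripper's body (76 mm by 85 mm) begins 54 mm behind the grasp point. The pads swing forward as they close: fully open they stand 13 mm farther back than shut.
Start: joints at [1.103, 0.091, 1.231, -0, 1.82, -0.057], TCP at [0.24, 0.55, 0.231] pointing down, gripper open.
Joint ranges: [-2.87, 2.87], [-0.86, 2.18], [0.17, 2.46], [-1.51, 4.65], [0.06, 2.69], [-2.65, 2.65]. Speed limits (rad/s): [2.57, 2.57, 3.01, 3.14, 3.14, 3.14].

## Interface

Orientations are given as a rotation vector (axis times angle).
In Python, from cell import r gives the robot as it stands.
- The arm moves only by the tool jog_arm, never from a script. Its argument "deltas" is text: rows parted by semicolons, each of 7 numbers parted by spaces: the turn, a rotation vector about the tool's x, y, z in degrees, then the shift along the tool's x, y, z in mm, then the opening, from -1 (shut) to 1 (fully open). In form: wx wy wz tx ty tz fingers; .... A call has 1 to 10 rows; each row shifts and turns the commanded pose from where the row before left it, along the tool's axes as they then stand; what a row does not reach is not made up. A row lasts 1/10 s, in which the tool goes at most 50 mm and 8.59 degrees, less where a joint would pass 70% of its speed; a pose out of reach is approached as far as the arm can. A call with a gripper value outside its range is refused whole. The fingers move at their own pace and stop on an object; the grip force is fixed at half the most. Time passes only in rows, so rows that do not move let the fingers close. It gives the time, the measured TCP pose, the force, the opening and the grip force at its end, in the units of the state.
- r.state(): the state, without advancing time (a new reading comes with each control period).
- r.get_image(name): name is "scene" or "top"; returns a dict with "frame" (420x560x3 uint8, red, green, blue), "intrinsics" (3x3 intrinsics, pixels), "cam_to_world" (4x4, takes a point from camera to world coordinates). Camera axes: x right, y up, looking along -z (the intrinsics and any distortion apply to the point x, -y, -z); pixel columns grow to the right and rows downward; lengths in m; the calibration is good to about 2 mm. A picture is of the moment at which its call begins. There is no depth.
- r.close_job(): hands the job in; it is judged then, once.
The state is a dict: "t": time; "joint_pos": joint angles; "joint_velocities": joint speeds; "joint_efforts": joint torques, N m; "tcp_pos": TCP position; "ee_rot": TCP orientation; "wrist_force": force on the tool from outside, world axes, zero at the start; "moment": the same for the moment, N m; "opening": opening from 0.0 (shut) to 1.0 (fully open); "grasp_force": force on a finger pad.
Only numpy, scipy, OpenCV 4.12 (cv2) and the standard library are available. Lean on these libraries where they do the work, as an engineer would, in place of code of your own. Each camera call takes 0.05 s, during which the arm holds its last target. There are 200 camera calls.

## Task

Get the whetstone ready for sharpening: lay it flat on the bed of the holder and slide its end under the lip into the slot until it is fully home, then let go of it. Then squeeze and release the ratchet trigger repeatedly, moving the jaw by the trigger only, until the rubber pad bears on the stone, and squeeze on until the spring pad is pushed in about half way, without crushing it hard against the head. Finish while still holding the trigger squeezed like that, and leave the other kitchen things alone.

Things in the scene. Friction and masses are not known exactly. Their poses are not given: they have to be found in the camera images.
- holder: Whetstone holder, fixed to the table, 86 wide (its x), y=-128 to 272 long, base 12 high. Origin on the table under the fixed grip post; z up, +y is the way the jaw advances. Along +y (mm): black trigger paddle, black grip post at y=0, jaw with pad, flat open bed (top z=12, no side walls), slot at the end.
- whetstone: Loose grey two-layer sharpening stone, a plain flat slab 50 (its x) by 130 (its y) by 25 (z), about 0.36 kg. Origin at the centre of its underside; the two ends are alike. It starts lying flat on the table.
- stone_home (a point): Where the centre of the stone's underside lies when fully home: holder x=0, y=192, z=12, stone's long axis along the holder's y, either way round, its last 20 mm in the slot. Axes as the holder's.
- slot_mouth (a point): Middle of the slot's mouth on the bed, at holder x=0, y=237, z=12. The slot: two cheeks 53 apart, lip from z=40 (28 above the bed) to z=46, 20 deep to the end wall's face at y=257. In front of it low guides (10 high, y=220 to 238) flare to about 66 apart.
- post_top (a point): Middle of the top of the fixed black grip post (32 wide in x, 16 thick in y: y=-8 to 8, top at z=120, clear from z=50 up). It is rigid; the gripper straddles post and paddle from above, closing along the holder's y.
- paddle_top (a point): Middle of the top of the trigger paddle: black plate 32 wide (x), 12 thick, top at z=120, behind the post: at rest y=-52 to -40. It slides up to 22 towards the post. Over both outer faces: 60 at rest, 38 squeezed. Only the paddle moves, so centre the open gripper at holder y=-10, tips about 85 above the table; the rear finger then pushes.
- paddle: The trigger paddle itself (the part to squeeze). Origin is the holder's origin shifted with the trigger travel in y.
- trigger (a joint): Trigger travel in m: 0 released, 0.022 fully squeezed. Its return spring takes 3 N at rest, 6.3 N squeezed. Each squeeze drives the toothed bar by a pawl after 0 to 6 mm of play (tooth pitch 6 mm); on release the trigger springs back, the pawl clicks over the teeth and the bar stays. A full stroke moves the jaw about 18 mm; let it come back fully.
- slide (a joint): Advance of toothed bar and jaw in m, 0 to 0.095; starts at 0 to 0.025. Held only by 3 N friction, so the jaw yields if the trigger is let go while the pad presses harder. A grip of 12 N pumps it freely, 15 N also pushes the pad half way. A hard or quick full squeeze can push the pad solid, so do the last one in small steps.
- bar: The steel toothed bar with the clamp head (44 wide, 30 tall) and pad that it carries; not to be pushed by hand. Its top is below z=45. Origin is the holder's origin shifted with the slide.
- pad: Rubber-faced pad plate 40 by 8 by 22 on two spring plungers ahead of the clamp head. Origin is the holder's origin shifted with slide minus pad_spring.
- pad_face (a point): Centre of the pad's front face, 27 above the table; at holder y = 65 + slide - pad_spring (mm). A stone that is home has its near end at holder y=127.
- pad_spring (a joint): How far the pad is pushed in, m: 0 free, 0.016 solid. The gap between the clamp head and the back of the pad shrinks from 18 to 2 mm. The pad presses with 1 N + 0.6 N per mm: half way (8 mm, gap 10) is about 6 N; pushed solid (over 10.6 N) the spring no longer limits the force.
- saucepan: Aluminium saucepan, 170 across, 75 high, with a long handle; bystander. Origin at the centre of its underside.
- bowl: White melamine bowl, 136 across, 55 high; bystander. Origin at the centre of its underside.
- jar: Small amber glass jar with a lid, 60 across, 85 high; bystander. Origin at the centre of its underside.
- spatula: Silicone spatula lying on the table; bystander.
Mind the look-alikes: they are no part of the job. Several things have the shape of the whetstone; the one meant has the colours described above.

How it is judged:
By the outcome, as a careful person would: the job done as asked, in the order asked, and still so for the second after the job is handed in, while the arm keeps its last pose, push and grip.
It also fails if it takes over 64 s, if anything falls off the work surface, if the arm or the gripper's body presses on something with over 40 N, if the wrist force passes 120 N, or if a joint passes its speed limit or range.

## Working session

There is one attempt and no reset: what is moved stays moved. The work goes in short steps, Python scripts to look and compute and a tool call to move; the robot and the scene stay as the last step left them, time stands still between calls to the robot, and variables do not carry over. Pictures are saved under pics/ and viewed, at most 10 in all, crops included, and the job is handed in when it is done.

Besides the shell and the picture viewer there is one more tool, called after "Request:" in YAML: its name, and indented under it one key for each argument. jog_arm: Moves the arm, as the interface text tells. Its arguments: {"type":"object","properties":{"deltas":{"type":"string"}},"required":["deltas"]}

```bash
mkdir -p pics; ls
python3 - <<'E'
from cell import r
import cv2,numpy as np
for n in("scene","top"):
    d=r.get_image(n); cv2.imwrite(f"pics/{n}0.png",d["frame"][:,:,::-1]); np.savez(f"pics/{n}0.npz",**d)
    print(n,d["intrinsics"].tolist(),np.round(d["cam_to_world"],4).tolist(),[k for k in d])
print(r.state())
E
```

```text
pics
scene [[417.67634187083377, 0.0, 279.62860023740564], [0.0, 417.67634187083377, 214.92729734469933], [0.0, 0.0, 1.0]] [[-0.4134, -0.7305, 0.5435, 1.2587], [0.9104, -0.3212, 0.2608, 0.4293], [-0.016, 0.6027, 0.7978, 1.1549], [0.0, 0.0, 0.0, 1.0]] ['frame', 'intrinsics', 'cam_to_world']
top [[433.75972057837527, 0.0, 275.22002399404806], [0.0, 433.75972057837527, 210.11439437076217], [0.0, 0.0, 1.0]] [[-0.0125, 0.9909, -0.1342, 0.3463], [-0.9999, -0.0125, 0.0007, 0.0859], [-0.001, 0.1342, 0.991, 1.5925], [0.0, 0.0, 0.0, 1.0]] ['frame', 'intrinsics', 'cam_to_world']
{'t': 0.1, 'joint_pos': array([ 1.10329526e+00,  9.18146926e-02,  1.23182261e+00, -3.41137378e-05,
        1.81980174e+00, -5.67038902e-02]), 'joint_velocities': array([-0.0010368 , -0.00086056, -0.00166987, -0.00176371, -0.00080596,
        0.00100447]), 'joint_efforts': array([ 1.40994329e-03, -4.60215855e+01, -4.19218111e+01, -1.33547032e-04,
        1.06382740e-02, -6.00344742e-05]), 'tcp_pos': array([0.23949711, 0.54983545, 0.23021304]), 'ee_rot': array([-6.40672582e-01, -3.07511463e+00,  2.81430529e-03]), 'wrist_force': array([ 0.15392005,  0.28501315, -0.62589933]), 'moment': array([-0.01811591,  0.01028951,  0.01551815]), 'grasp_force': 0.0, 'opening': 0.9984976401404795}
```

View pics/scene0.png

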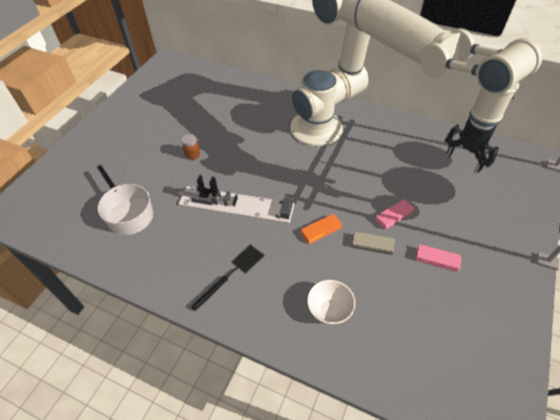

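View pics/top0.png

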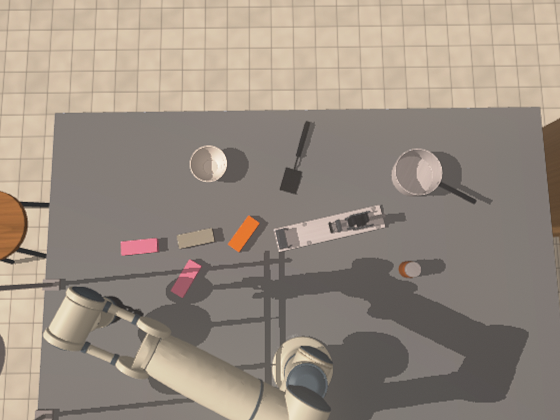

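The stone is the grey-tan slab at top (195,239) / scene (374,243). The holder runs from the slot at top (285,238) to the trigger end at (380,215). Next I measure both.

```bash
cat > h.py <<'E'
import cv2,numpy as np
def ray(d,uv,z):
    K,T=d["intrinsics"],d["cam_to_world"]
    uv=np.atleast_2d(uv).astype(float)
    c=np.c_[(uv[:,0]-K[0,2])/K[0,0],-(uv[:,1]-K[1,2])/K[1,1],-np.ones(len(uv))]
    w=c@T[:3,:3].T; o=T[:3,3]
    return (o+w*((z-o[2])/w[:,2])[:,None])
def proj(d,p):
    K,T=d["intrinsics"],d["cam_to_world"]
    q=(np.atleast_2d(p)-T[:3,3])@T[:3,:3]
    return np.c_[K[0,2]+K[0,0]*q[:,0]/-q[:,2],K[1,2]-K[1,1]*q[:,1]/-q[:,2]]
def twoview(a,ua,b,ub):
    A=[];B=[]
    for d,u in((a,ua),(b,ub)):
        o=d["cam_to_world"][:3,3];w=ray(d,u,0)[0]-o;w/=np.linalg.norm(w);P=np.eye(3)-np.outer(w,w);A.append(P);B.append(P@o)
    x=np.linalg.lstsq(np.vstack(A),np.hstack(B),rcond=None)[0]
    return x,np.linalg.norm(np.vstack(A)@x-np.hstack(B))
E
python3 - <<'E'
from h import *
T=dict(np.load("pics/top0.npz"));S=dict(np.load("pics/scene0.npz"))
a=T["frame"][185:265,165:400,::-1]; b=S["frame"][165:265,170:410,::-1]
a=cv2.resize(a,None,fx=3.3,fy=3.3,interpolation=cv2.INTER_CUBIC);b=cv2.resize(b,None,fx=3.2313,fy=3.2313,interpolation=cv2.INTER_CUBIC)
w=a.shape[1]; b=cv2.resize(b,(w,int(b.shape[0]*w/b.shape[1])))
cv2.imwrite("pics/crop.png",np.vstack([a,b]));print(a.shape,b.shape)
def rect(d,box,f,z):
    x0,x1,y0,y1=box; im=d["frame"][y0:y1,x0:x1]; hsv=cv2.cvtColor(im,cv2.COLOR_RGB2HSV).astype(int)
    m=f(im.astype(int),hsv).astype(np.uint8)
    n,l,s,c=cv2.connectedComponentsWithStats(m); i=1+s[1:,4].argmax(); m=(l==i)
    pts=np.argwhere(m)[:,::-1]+[x0,y0]
    hull=cv2.convexHull(pts.astype(np.float32))[:,0]
    w=ray(d,hull,z)[:,:2].astype(np.float32)*1000
    return len(pts),pts.mean(0),cv2.minAreaRect(w)
st=lambda im,h:(im[...,0]-im[...,2]>14)&(h[...,2]>85)&(h[...,1]<110)
for nm,d,box in(("top",T,(172,222,222,255)),("scene",S,(348,400,228,258))):
    print(nm,rect(d,box,st,.025))
ho=lambda im,h:(h[...,2]>140)&(h[...,1]<70)
for nm,d,box in(("top",T,(270,392,200,255)),("scene",S,(172,300,175,228))):
    print(nm,rect(d,box,ho,.012))
print(T["frame"][239,195],S["frame"][243,374],S["frame"][207,258],T["frame"][238,310])
E
```

```text
(264, 776, 3) (323, 776, 3)
top (552, array([194.72282609, 237.72101449]), ((461.63299560546875, 377.4873962402344), (53.87125778198242, 133.6285858154297), 11.414640426635742))
scene (637, array([373.4144427 , 241.58869702]), ((465.4399108886719, 380.5704650878906), (60.48529052734375, 133.94342041015625), 11.208209037780762))
top (1800, array([324.27444444, 228.61888889]), ((493.3851623535156, -109.74586486816406), (88.42826080322266, 402.31292724609375), 12.300103187561035))
scene (1522, array([244.29697766, 206.93232589]), ((495.9102783203125, -103.60708618164062), (101.15209197998047, 405.75628662109375), 12.474869728088379))
[169 152 133] [177 163 142] [226 216 206] [215 196 187]
```

View pics/crop.png

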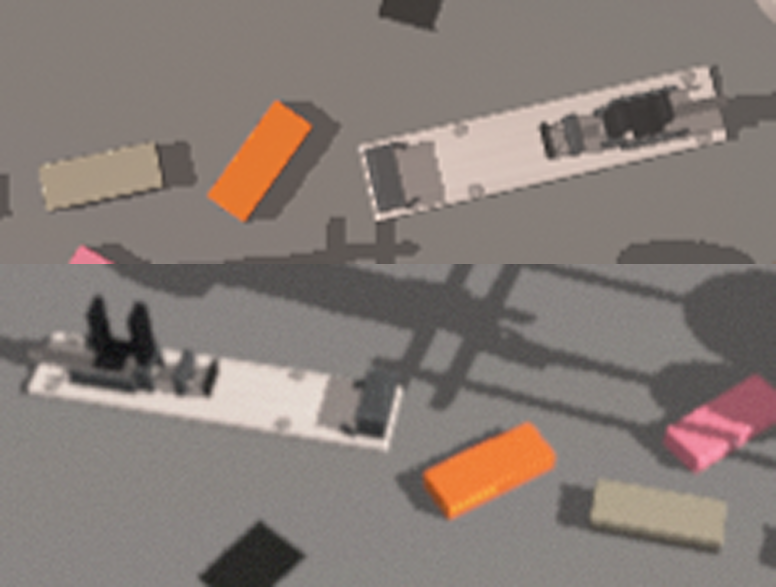

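Top crop: the stone spans (40–162,140–212) and the orange and pink look-alikes lie separately. The slot is at the holder's left end, with the jaw at x≈560 and the post and paddle at x≈610–670. Next come subpixel corners and heights from two views.

```bash
cat >> h.py <<'E'
def corners(d,box,f,n,F=6):
    x0,x1,y0,y1=box
    im=cv2.resize(d["frame"][y0:y1,x0:x1],None,fx=F,fy=F,interpolation=cv2.INTER_CUBIC)
    hsv=cv2.cvtColor(im,cv2.COLOR_RGB2HSV).astype(int)
    m=f(im.astype(int),hsv).astype(np.uint8)
    k,l,s,c=cv2.connectedComponentsWithStats(m); i=1+s[1:,4].argmax()
    pts=np.argwhere(l==i)[:,::-1].astype(np.float32)
    hull=cv2.convexHull(pts)
    p=cv2.approxPolyN(hull,n)[0].astype(float)
    return (p+.5)/F-.5+[x0,y0]
stone=lambda im,h:(im[...,0]-im[...,2]>18)&(h[...,2]>115)&(h[...,1]<110)
white=lambda im,h:(h[...,2]>165)&(h[...,1]<70)
E
python3 - <<'E'
from h import *
np.set_printoptions(precision=1,suppress=True)
T=dict(np.load("pics/top0.npz"));S=dict(np.load("pics/scene0.npz"))
bs={"st":((172,222,222,255),(348,400,228,258)),"ho":((270,392,200,255),(172,300,175,228))}
for nm,f,z in(("st",stone,.025),("ho",white,.012)):
    for d,b in zip((T,S),bs[nm]):
        for n in (4,6):
            p=corners(d,b,f,n);w=ray(d,p,z)*1000
            print(nm,n,"px",p.round(1).tolist(),"world",w[:,:2].round(1).tolist())
im=S["frame"]
print("scene stone column", [int(v) for v in im[228:258,374].mean(1)])
print("scene holder column x=250", [int(v) for v in im[190:225,250].mean(1)])
E
```

```text
st 4 px [[178.4, 249.0], [174.7, 234.5], [211.3, 226.6], [214.4, 241.3]] world [[421.7, 435.4], [474.2, 449.9], [501.0, 317.5], [447.6, 306.1]]
st 6 px [[213.6, 241.5], [178.4, 249.0], [176.1, 239.9], [176.1, 234.2], [211.3, 226.6], [213.6, 237.6]] world [[447.0, 308.9], [421.7, 435.4], [454.6, 444.5], [475.2, 444.9], [501.0, 317.5], [461.3, 309.0]]
st 4 px [[393.6, 252.2], [351.6, 244.5], [354.1, 230.4], [394.7, 237.8]] world [[478.3, 450.6], [504.3, 320.5], [448.5, 310.4], [423.4, 439.4]]
st 6 px [[393.6, 252.2], [353.5, 244.9], [351.9, 243.2], [354.0, 230.8], [364.2, 232.2], [394.7, 237.8]] world [[478.3, 450.6], [503.1, 326.5], [499.2, 319.6], [450.1, 310.7], [442.2, 342.9], [423.4, 439.4]]
ho 4 px [[300.7, 246.5], [270.2, 229.0], [372.3, 205.5], [378.8, 228.3]] world [[425.8, -6.2], [491.1, 104.2], [572.8, -272.7], [488.4, -293.0]]
ho 6 px [[375.8, 229.0], [300.7, 246.5], [273.1, 230.6], [273.1, 228.3], [372.3, 205.5], [378.3, 226.4]] world [[485.9, -281.8], [425.8, -6.2], [484.8, 93.6], [493.4, 93.5], [572.8, -272.7], [495.6, -291.3]]
ho 4 px [[289.8, 222.9], [134.6, 197.1], [243.1, 193.2], [294.7, 202.9]] world [[497.1, 101.3], [616.1, -451.3], [444.3, -104.2], [410.7, 82.3]]
ho 6 px [[289.8, 222.9], [177.6, 204.3], [181.7, 195.4], [239.4, 193.4], [265.4, 197.4], [294.7, 202.9]] world [[497.1, 101.3], [581.8, -292.2], [541.4, -300.6], [450.1, -116.1], [429.6, -22.6], [410.7, 82.3]]
scene stone column [131, 135, 129, 134, 132, 133, 141, 149, 159, 163, 161, 159, 155, 162, 160, 160, 162, 158, 158, 138, 114, 89, 73, 90, 119, 131, 132, 135, 135, 133]
scene holder column x=250 [132, 129, 133, 132, 130, 146, 184, 210, 212, 213, 217, 215, 213, 214, 217, 213, 215, 214, 216, 213, 215, 216, 214, 213, 211, 189, 155, 131, 131, 133, 132, 130, 135, 135, 132]
```

Run:
```python
from h import *
T=dict(np.load("pics/top0.npz"));S=dict(np.load("pics/scene0.npz"))
np.set_printoptions(precision=1,suppress=True)
def cross(d,idx,lo,hi,axis,th,last):
    g=d["frame"].mean(2); out=[]
    for k in idx:
        v=(g[lo:hi,k] if axis==0 else g[k,lo:hi]); b=v>th
        e=np.flatnonzero(b[1:]!=b[:-1])
        if last: e=[i for i in e if b[i]][-1:]
        else: e=[i for i in e if b[i+1]][:1]
        for i in e:
            s=lo+i+(th-v[i])/(v[i+1]-v[i]); out.append((k,s) if axis==0 else (s,k))
    return np.array(out)
def line(p):
    vx,vy,x,y=cv2.fitLine(p.astype(np.float32),cv2.DIST_HUBER,0,.01,.01).ravel(); return np.array([x,y]),np.array([vx,vy])
def inter(a,b):
    t=np.linalg.solve(np.c_[a[1],-b[1]],b[0]-a[0]); return a[0]+t[0]*a[1]
def go(nm,d,farI,nearI,lI,rI,rows,cl,cr,th,z):
    far=line(cross(d,farI,*rows,0,th,False));near=line(cross(d,nearI,*rows,0,th,True))
    L=line(cross(d,lI,*cl,1,th,False));R=line(cross(d,rI,*cr,1,th,True))
    c=np.array([inter(far,L),inter(far,R),inter(near,R),inter(near,L)])
    w=ray(d,c,z)[:,:2]*1000; e=np.roll(w,-1,0)-w
    print(nm,"px",c.round(1).tolist(),"\n w",w.round(1).tolist(),"len",np.linalg.norm(e,axis=1),"ang",np.degrees(np.arctan2(e[:,1],e[:,0])),"c",w.mean(0))
    return c
a=go("ho top",T,range(285,368),range(305,370),range(231,244),list(range(208,213))+list(range(221,226)),(195,258),(268,290),(365,395),165,.012)
b=go("ho scene",S,list(range(264,288)),list(range(190,285)),range(205,221),range(205,220),(185,230),(170,200),(275,305),172,.012)
p=go("st top",T,range(180,208),range(182,210),range(238,247),range(229,238),(222,256),(168,190),(200,222),145,.025)
q=go("st scene",S,range(358,392),range(356,390),range(233,240),range(240,249),(224,262),(345,365),(385,405),147,.025)
for i,j,n in((0,1,'a'),(1,2,'b'),(2,3,'c'),(3,0,'d')):pass
# top-view low-x corners are near[2],[3]; scene low-x corners are far[0],[1]
print("stone far corners 2view",[ (x[0]*1000,x[1]*1000) for x in (twoview(T,p[3],S,q[1]),twoview(T,p[2],S,q[0]))])
print("holder low-x slot corner",twoview(T,a[3],S,b[1]),"hi-x corner(top of base)",twoview(T,a[0],S,b[2]))
```

```text
ho top px [[273.29998779296875, 228.8000030517578], [378.6000061035156, 204.6999969482422], [384.70001220703125, 226.6999969482422], [278.3999938964844, 250.89999389648438]] 
 w [[491.4, 92.8], [575.7, -296.1], [494.3, -314.6], [410.7, 75.1]] len [397.9  83.5 398.6  82.7] ang [ -77.8 -167.2  102.1   12.4] c [ 493.  -110.7]
ho scene px [[284.6000061035156, 223.0], [288.1000061035156, 227.6999969482422], [289.5, 222.10000610351562], [187.89999389648438, 205.39999389648438]] 
 w [[504.4, 85.3], [517.5, 103.9], [494.3, 98.9], [571.3, -256.1]] len [ 22.6  23.7 363.3 347.9] ang [  54.9 -168.   -77.8  101.1] c [521.9   8. ]
st top px [[175.89999389648438, 235.6999969482422], [210.5, 228.0], [213.1999969482422, 240.3000030517578], [179.10000610351562, 247.3000030517578]] 
 w [[469.9, 445.6], [496.1, 320.5], [451.3, 310.2], [427.8, 433.3]] len [127.9  46.  125.3  43.8] ang [ -78.2 -167.1  100.8   16.3] c [461.3 377.4]
st scene px [[354.8999938964844, 231.3000030517578], [394.79998779296875, 238.1999969482422], [392.79998779296875, 250.1999969482422], [353.29998779296875, 242.89999389648438]] 
 w [[450.8, 313.9], [424.8, 440.2], [472.3, 446.5], [496.1, 323.5]] len [128.9  47.9 125.3  46.3] ang [ 101.6    7.5  -79.  -168.1] c [461.  381.1]
stone far corners 2view [(array([426.9, 436.8,  25.8]), np.float64(5.176541878200407)), (array([450.8, 312.1,  24.1]), np.float64(2.6051624886416067))]
holder low-x slot corner (array([ 0.4,  0.1, -0.1]), np.float64(0.009377564940575983)) hi-x corner(top of base) (array([0.5, 0.1, 0. ]), np.float64(0.0033089391164160997))
```

Request:
jog_arm:
  deltas: "0 0 0 -34 -8.5 0 1; 0 0 0 -34 -8.5 0 1; 0 0 0 -34 -8.5 0 1; 0 0 0 -34 -8.5 0 1; 0 0 0 -34 -8.5 0 1; 0 0 0 -34 -8.5 0 1; 0 0 0 -34 -8.5 0 1; 0 0 0 -34 -8.5 0 1"

```text
t: 0.9
tcp_pos: [0.4627, 0.3781, 0.2307]
ee_rot: [-0.641, -3.075, 0.001]
wrist_force: [0.5, 1.1, 0.1]
opening: 1.0
grasp_force: 0.0
```

Request:
jog_arm:
  deltas: "0 0 7.8 0 0 10 1; 0 0 7.8 0 0 10 1; 0 0 7.8 0 0 10 1; 0 0 7.8 0 0 10 1; 0 0 7.8 0 0 10 1; 0 0 7.8 0 0 10 1; 0 0 7.8 0 0 10 1; 0 0 0 0 0 0 1; 0 0 0 0 0 0 1"

```text
t: 1.8
tcp_pos: [0.4617, 0.379, 0.1609]
ee_rot: [-1.975, -2.443, 0.002]
wrist_force: [-0.4, 0.0, 0.5]
opening: 0.999
grasp_force: 0.0
```

```bash
cat >> h.py <<'E'
from scipy.spatial.transform import Rotation as R
def pose(r):
    s=r.state();M=R.from_rotvec(s["ee_rot"]).as_matrix()
    return s,s["tcp_pos"]*1000,M
def show(r,goal=None):
    s,p,M=pose(r)
    print("t",round(s["t"],2),"tcp",p.round(1),"yaw_y",round(np.degrees(np.arctan2(M[1,1],M[0,1])),2),"zax",M[:,2].round(4),"open",round(s["opening"]*85,1),"gf",round(s["grasp_force"],1),"F",s["wrist_force"].round(1))
    if goal is not None: print("tool delta",(M.T@(np.array(goal)-p)).round(1))
E
python3 -c "
from h import *;from cell import r
show(r,(461,379,1))"
```

```text
t 1.8 tcp [461.7 379.  160.9] yaw_y 12.07 zax [-8.e-04 -6.e-04 -1.e+00] open 84.9 gf 0.0 F [-0.4  0.   0.5]
tool delta [  0.2  -0.5 159.9]
```

Request:
jog_arm:
  deltas: "0 0 0 0 -0.5 35 1; 0 0 0 0 0 35 1; 0 0 0 0 0 35 1; 0 0 0 0 0 25 1; 0 0 0 0 0 15 1; 0 0 0 0 0 8 1; 0 0 0 0 0 5 1; 0 0 0 0 0 0 1; 0 0 0 0 0 0 1"

```text
t: 2.7
tcp_pos: [0.4621, 0.3796, 0.0048]
ee_rot: [1.979, 2.439, 0.004]
wrist_force: [0.3, 1.3, -0.9]
opening: 0.996
grasp_force: 0.0
```

Request:
jog_arm:
  deltas: "0 0 0 0 0 0 0.4; 0 0 0 0 0 0 0.25; 0 0 0 0 0 0 -0.2; 0 0 0 0 0 0 -1; 0 0 0 0 0 0 -1; 0 0 0 0 0 0 -1; 0 0 0 0 0 0 -1; 0 0 0 0 0 0 -1"

```text
t: 3.5
tcp_pos: [0.4617, 0.3794, 0.0043]
ee_rot: [1.98, 2.439, 0.002]
wrist_force: [-0.9, 0.8, 6.1]
opening: 0.567
grasp_force: 66.2
```

```bash
python3 -c "
from h import *;from cell import r
show(r)"
```

```text
t 3.5 tcp [461.7 379.4   4.3] yaw_y 11.87 zax [ 1.1e-03  9.0e-04 -1.0e+00] open 48.2 gf 66.2 F [-0.9  0.8  6.1]
```

Request:
jog_arm:
  deltas: "0 0 0 0 0 -10 -1; 0 0 0 0 0 -25 -1; 0 0 0 0 0 -35 -1; 0 0 0 0 0 -20 -1; 0 0 0 0 0 0 -1"

```text
t: 4.0
tcp_pos: [0.4626, 0.3799, 0.0968]
ee_rot: [1.979, 2.438, 0.008]
wrist_force: [0.8, 0.5, -3.9]
opening: 0.568
grasp_force: 65.3
```

Request:
jog_arm:
  deltas: "0 0 -0.3 -20 -3.5 0 -1; 0 0 0 -42 -7.4 0 -1; 0 0 0 -42 -7.4 0 -1; 0 0 0 -42 -7.4 0 -1; 0 0 0 -42 -7.4 0 -1; 0 0 0 -42 -7.4 0 -1; 0 0 0 -42 -7.4 0 -1; 0 0 0 -42 -7.4 0 -1; 0 0 0 -42 -7.4 0 -1; 0 0 0 -41 -7.4 0 -1"

```text
t: 5.0
tcp_pos: [0.4749, -0.0255, 0.0908]
ee_rot: [-1.972, -2.442, 0.003]
wrist_force: [0.9, -0.7, -5.1]
opening: 0.571
grasp_force: 65.2
```

Request:
jog_arm:
  deltas: "0 0 0 0 0 10 -1; 0 0 0 0 0 15 -1; 0 0 0 0 0 15 -1; 0 0 0 0 0 10 -1; 0 0 0 0 0 0 -1; 0 0 0 0 0 0 -1"

```text
t: 5.6
tcp_pos: [0.4762, -0.023, 0.0429]
ee_rot: [-1.971, -2.445, 0.001]
wrist_force: [0.6, 0.4, -3.6]
opening: 0.572
grasp_force: 65.0
```

```bash
python3 -c "
from h import *;from cell import r
show(r,(474.8,-23.5,41))
o=[]
for n in('scene','top'):
    d=r.get_image(n);np.savez(f'pics/{n}1.npz',**d)
    c=d['frame'][150:250,165:315] if n=='scene' else d['frame'][195:265,255:400]
    o.append(cv2.resize(c[:,:,::-1],None,fx=5.2,fy=4.2 if 0 else 5.2,interpolation=cv2.INTER_CUBIC))
for i,x in enumerate(o):cv2.imwrite(f'pics/hov{i}.png',x);print(x.shape)
"
```

```text
t 5.6 tcp [476.2 -23.   42.9] yaw_y 12.25 zax [-9.e-04  2.e-04 -1.e+00] open 48.7 gf 65.0 F [ 0.6  0.4 -3.6]
tool delta [-0.2 -1.4  1.9]
(520, 780, 3)
(364, 754, 3)
```

View pics/hov0.png

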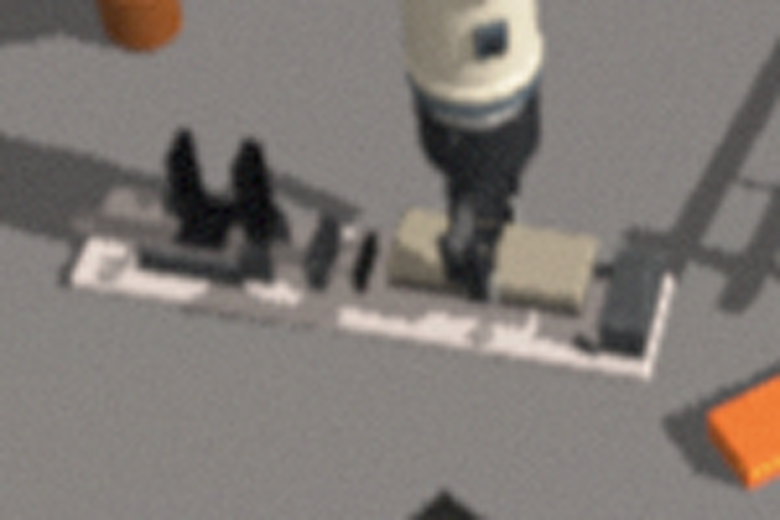

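View pics/hov1.png

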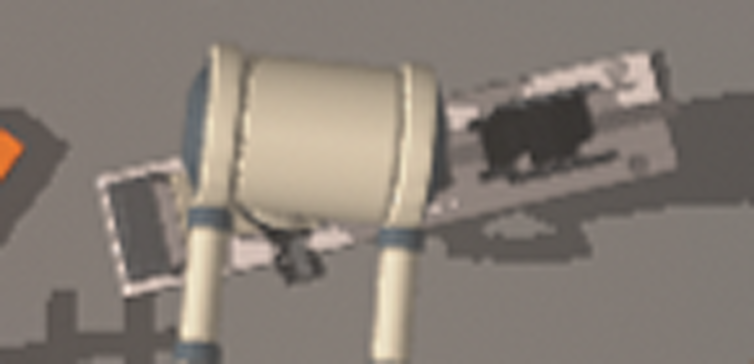

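Scene crop: the stone is held level above the bed with its end at (590,260), lined up with the slot block at (635,300). In the top crop the arm hides the stone. I lower it gently to feel for the bed.

Request:
jog_arm:
  deltas: "0 0 0 0 -0.5 10 -1; 0 0 0 0 0 8 -1; 0 0 0 0 0 4 -1; 0 0 0 0 0 2 -1; 0 0 0 0 0 0 -1; 0 0 0 0 0 0 -1"

```text
t: 6.3
tcp_pos: [0.4767, -0.0239, 0.0206]
ee_rot: [1.973, 2.443, 0.003]
wrist_force: [-0.5, 0.3, 6.1]
opening: 0.572
grasp_force: 66.4
```

Request:
jog_arm:
  deltas: "0 0 0 0 0 1 -1; 0 0 0 0 0 0 -1; 0 0 0 0 0 0 -1"

```text
t: 6.6
tcp_pos: [0.4768, -0.0239, 0.0205]
ee_rot: [1.972, 2.443, 0.003]
wrist_force: [-2.5, -0.2, 10.1]
opening: 0.566
grasp_force: 67.1
```

Request:
jog_arm:
  deltas: "0 0 0 0 0 1 -1; 0 0 0 0 0 0 -1; 0 0 0 0 0 0 -1"

```text
t: 6.9
tcp_pos: [0.477, -0.0238, 0.0204]
ee_rot: [1.972, 2.443, 0.003]
wrist_force: [-5.9, 0.1, 14.5]
opening: 0.57
grasp_force: 67.7
```

Run:
```python
from h import *;from cell import r
show(r);s=r.state();print("moment",s["moment"].round(2))
T=dict(np.load("pics/top0.npz"));S=dict(np.load("pics/scene0.npz"))
c=np.radians(12.2);yd=np.array([-np.sin(c),np.cos(c)]);xd=np.array([yd[1],-yd[0]]);o=np.array([493,-110.7])-72*yd
H=lambda w:[(round(float((p[:2]*1000-o)@xd),1),round(float((p[:2]*1000-o)@yd),1)) for p in w]
print("screws",H(ray(T,[(304.4,224.4),(308.9,242.6)],.012)))
print("pad front top z38",H(ray(T,[(328.5,228)],.038)))
print("tcp in holder",H(np.array([s["tcp_pos"]])))
d=r.get_image("scene");np.savez("pics/scene2.npz",**d)
x=cv2.resize(d["frame"][180:230,225:305,::-1],None,fx=9.5,fy=9.5,interpolation=cv2.INTER_CUBIC);cv2.imwrite("pics/low.png",x)
```

```text
t 6.9 tcp [477.  -23.8  20.4] yaw_y 12.16 zax [ 3.1e-03  2.0e-04 -1.0e+00] open 48.5 gf 67.7 F [-5.9  0.1 14.5]
moment [0.59 0.89 0.02]
screws [(31.8, 156.6), (-36.5, 156.1)]
pad front top z38 [(-2.4, 77.5)]
tcp in holder [(2.7, 160.3)]
```

View pics/low.png

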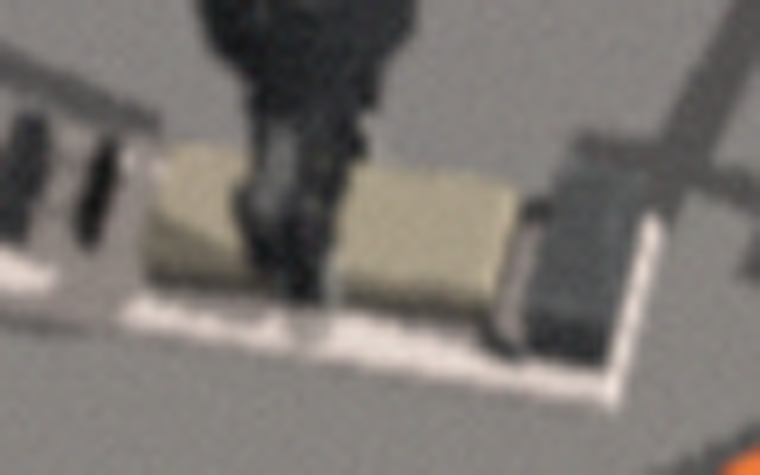

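The crop shows the fingertip at (300,310) standing on a bed screw at holder y≈156, so the stone is held a few mm above the bed. I will set it down, raise the grip and take it again higher up.

Request:
jog_arm:
  deltas: "0 0 0 0 0 -2.5 -1; 0 0 0 0 0 0 -1; 0 0 0 0 0 0 0.3; 0 0 0 0 0 0 0.5; 0 0 0 0 0 0 0.5; 0 0 0 0 0 -4 0.5; 0 0 0 0 0 -4 0.5; 0 0 0 0 0 0 0.5; 0 0 0 0 0 0 0.5"

```text
t: 7.85
tcp_pos: [0.4761, -0.024, 0.0281]
ee_rot: [1.973, 2.444, 0.0]
wrist_force: [-0.3, 0.4, 0.0]
opening: 0.747
grasp_force: 0.0
```

Request:
jog_arm:
  deltas: "0 0 0 0 0 0 0.3; 0 0 0 0 0 0 0.1; 0 0 0 0 0 0 -0.5; 0 0 0 0 0 0 -1; 0 0 0 0 0 0 -1; 0 0 0 0 0 0 -1"

```text
t: 8.45
tcp_pos: [0.4763, -0.024, 0.0284]
ee_rot: [1.973, 2.443, 0.001]
wrist_force: [-0.3, -1.2, 5.2]
opening: 0.567
grasp_force: 61.0
```

```bash
python3 -c "
from h import *;from cell import r
show(r)
d=r.get_image('scene');np.savez('pics/scene3.npz',**d)
S=dict(np.load('pics/scene2.npz'))
for q in(S,d):print(corners(q,(232,285,185,218),stone,4).round(1).tolist())
"
```

```text
t 8.45 tcp [476.3 -24.   28.4] yaw_y 12.16 zax [ 1.1e-03 -2.0e-04 -1.0e+00] open 48.2 gf 61.0 F [-0.3 -1.2  5.2]
[[276.9, 211.4], [259.7, 209.2], [260.4, 196.2], [280.2, 198.6]]
[[276.9, 211.5], [259.9, 209.1], [259.9, 196.7], [280.4, 199.4]]
```

Request:
jog_arm:
  deltas: "0 0 0 2 0 -0.5 -1; 0 0 0 2 0 0 -1; 0 0 0 2 0 0 -1; 0 0 0 1 0 0 -1; 0 0 0 0 0 0 -1"

```text
t: 9.0
tcp_pos: [0.4744, -0.017, 0.0284]
ee_rot: [1.973, 2.444, -0.0]
wrist_force: [-0.0, -4.2, 5.1]
opening: 0.568
grasp_force: 61.3
```

Request:
jog_arm:
  deltas: "0 0 0 2 0 0 -1; 0 0 0 1 0 0 -1; 0 0 0 0 0 0 -1"

```text
t: 9.3
tcp_pos: [0.4738, -0.014, 0.0285]
ee_rot: [1.973, 2.444, 0.0]
wrist_force: [0.1, -3.5, 4.5]
opening: 0.575
grasp_force: 61.4
```

Request:
jog_arm:
  deltas: "0 0 0 1 0 0 -1; 0 0 0 1 0 0 -1; 0 0 0 0 0 0 -1"

```text
t: 9.6
tcp_pos: [0.4736, -0.0129, 0.0285]
ee_rot: [1.973, 2.443, -0.001]
wrist_force: [-0.1, -6.9, 4.6]
opening: 0.571
grasp_force: 61.3
```

Request:
jog_arm:
  deltas: "0 0 0 1 0 0 -1; 0 0 0 0 0 0 -1; 0 0 0 0 0 0 -1"

```text
t: 9.9
tcp_pos: [0.4735, -0.0128, 0.0285]
ee_rot: [1.973, 2.441, -0.003]
wrist_force: [0.2, -8.8, 4.1]
opening: 0.572
grasp_force: 61.3
```

Request:
jog_arm:
  deltas: "0 0 0 1 0 0 -1; 0 0 0 0 0 0 -1; 0 0 0 0 0 0 -1"

```text
t: 10.2
tcp_pos: [0.4734, -0.0128, 0.0285]
ee_rot: [1.973, 2.44, -0.005]
wrist_force: [1.2, -12.1, 3.4]
opening: 0.576
grasp_force: 61.2
```

```bash
python3 -c "
from h import *;from cell import r
show(r);print(r.state()['moment'].round(2))
d=r.get_image('scene')
print(corners(d,(232,288,185,220),stone,4).round(1).tolist())
"
```

```text
t 10.2 tcp [473.4 -12.8  28.5] yaw_y 12.08 zax [ 0.0013 -0.0051 -1.    ] open 48.9 gf 61.2 F [  1.2 -12.1   3.4]
[-2.2  -0.29 -0.13]
[[280.5, 212.2], [263.4, 209.4], [263.4, 197.0], [281.2, 199.7]]
```

Contact at +x corner is suggested by both the lateral force and the screws' midpoint; back off, shift −2 mm across and retry.

Request:
jog_arm:
  deltas: "0 0 0 -2 0 0 -1; 0 0 0 -1.5 0 0 -1; 0 0 0 0 -1 0 -1; 0 0 0 0 -1 0 -1; 0 0 0 1.5 0 0 -1; 0 0 0 1 0 0 -1; 0 0 0 0 0 0 -1; 0 0 0 0 0 0 -1"

```text
t: 11.05
tcp_pos: [0.4717, -0.0132, 0.0284]
ee_rot: [1.973, 2.441, -0.003]
wrist_force: [3.7, -7.6, 2.4]
opening: 0.57
grasp_force: 60.9
```

Request:
jog_arm:
  deltas: "0 0 0 1 0 0 -1; 0 0 0 1 0 0 -1; 0 0 0 0 0 0 -1; 0 0 0 0 0 0 -1"

```text
t: 11.45
tcp_pos: [0.4715, -0.0131, 0.0284]
ee_rot: [1.972, 2.438, -0.006]
wrist_force: [5.4, -14.5, 0.1]
opening: 0.573
grasp_force: 61.0
```

Request:
jog_arm:
  deltas: "0 0 0 -5 0 0 -1; 0 0 0 -5 0 0 -1; 0 0 0 -3 -1.5 0 -1; 0 0 0 0 0 0 -1; 0 0 0 0 0 0 0.3; 0 0 0 0 0 0 0.5; 0 0 0 0 0 0 0.5; 0 0 0 0 0 0 0.5"

```text
t: 12.25
tcp_pos: [0.4719, -0.0228, 0.028]
ee_rot: [-1.973, -2.444, 0.001]
wrist_force: [-0.6, -0.1, -0.3]
opening: 0.748
grasp_force: 0.0
```

Run:
```python
from h import *;from cell import r
show(r);print(r.state()["moment"].round(2))
d=r.get_image("scene");np.savez("pics/scene4.npz",**d)
x=cv2.resize(d["frame"][185:230,230:305,::-1],None,fx=10,fy=10,interpolation=cv2.INTER_CUBIC);cv2.imwrite("pics/low2.png",x)
```

```text
t 12.25 tcp [471.9 -22.8  28. ] yaw_y 12.17 zax [-5.e-04 -2.e-04 -1.e+00] open 63.6 gf 0.0 F [-0.6 -0.1 -0.3]
[-0.02  0.02  0.04]
```

View pics/low2.png

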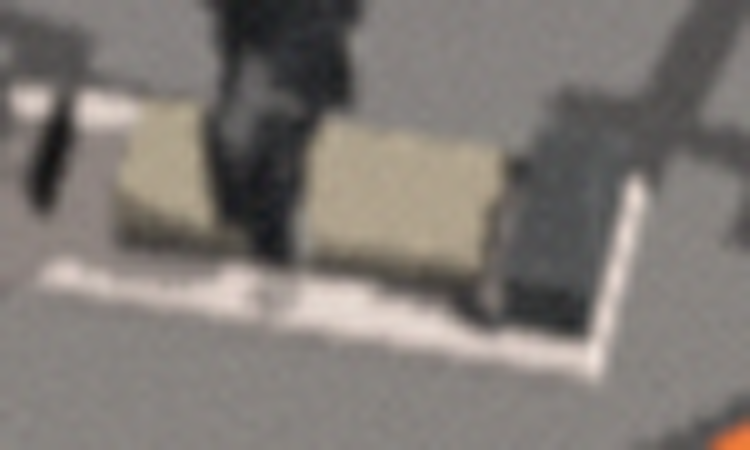

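The stone now lies flat with its end at (490,230), between the guides and just before the slot block (510,150–330). I regrip and push.

Request:
jog_arm:
  deltas: "0 0 0 0 0 0 0.3; 0 0 0 0 0 0 0.1; 0 0 0 0 0 0 -0.5; 0 0 0 0 0 0 -1; 0 0 0 0 0 0 -1; 0 0 0 0 0 0 -1"

```text
t: 12.9
tcp_pos: [0.4724, -0.0228, 0.0289]
ee_rot: [1.973, 2.444, 0.001]
wrist_force: [-0.5, 0.1, 5.6]
opening: 0.559
grasp_force: 61.5
```

Request:
jog_arm:
  deltas: "0 0 0 2 0 0 -1; 0 0 0 3 0 0 -1; 0 0 0 3 0 0 -1; 0 0 0 1 0 0 -1; 0 0 0 0 0 0 -1; 0 0 0 0 0 0 -1"

```text
t: 13.5
tcp_pos: [0.4706, -0.0144, 0.0289]
ee_rot: [1.973, 2.443, -0.0]
wrist_force: [1.0, -4.2, 5.6]
opening: 0.556
grasp_force: 61.5
```

Request:
jog_arm:
  deltas: "0 0 0 1 0 0 -1; 0 0 0 1.5 0 0 -1; 0 0 0 1 0 0 -1; 0 0 0 0 0 0 -1; 0 0 0 0 0 0 -1"

```text
t: 14.0
tcp_pos: [0.4699, -0.0111, 0.0289]
ee_rot: [1.973, 2.442, -0.0]
wrist_force: [1.6, -3.1, 5.7]
opening: 0.559
grasp_force: 61.5
```

```bash
python3 -c "
from h import *;from cell import r
show(r);print(r.state()['moment'].round(2))"
```

```text
t 14.0 tcp [469.9 -11.1  28.9] yaw_y 12.14 zax [ 0.0015 -0.0014 -1.    ] open 47.5 gf 61.5 F [ 1.6 -3.1  5.7]
[-0.64 -0.03 -0.02]
```

Request:
jog_arm:
  deltas: "0 0 0 2 0 0 -1; 0 0 0 2 0 0 -1; 0 0 0 2 0 0 -1; 0 0 0 0 0 0 -1; 0 0 0 0 0 0 -1"

```text
t: 14.5
tcp_pos: [0.4686, -0.005, 0.0289]
ee_rot: [1.973, 2.443, 0.0]
wrist_force: [0.9, -2.2, 6.4]
opening: 0.557
grasp_force: 61.5
```

Request:
jog_arm:
  deltas: "0 0 0 2 0 0 -1; 0 0 0 2 0 0 -1; 0 0 0 2 0 0 -1; 0 0 0 0 0 0 -1; 0 0 0 0 0 0 -1"

```text
t: 15.0
tcp_pos: [0.4674, 0.0008, 0.0289]
ee_rot: [1.973, 2.442, 0.0]
wrist_force: [0.8, -3.0, 5.7]
opening: 0.562
grasp_force: 61.5
```

```bash
python3 -c "
from h import *;from cell import r
show(r);print(r.state()['moment'].round(2))"
```

```text
t 15.0 tcp [467.4   0.8  28.9] yaw_y 12.14 zax [ 0.0015 -0.0012 -1.    ] open 47.7 gf 61.5 F [ 0.8 -3.   5.7]
[-0.55 -0.03  0.02]
```

Request:
jog_arm:
  deltas: "0 0 0 2 0 0 -1; 0 0 0 2 0 0 -1; 0 0 0 1 0 0 -1; 0 0 0 0 0 0 -1; 0 0 0 0 0 0 -1"

```text
t: 15.5
tcp_pos: [0.4663, 0.0056, 0.0289]
ee_rot: [1.973, 2.442, -0.0]
wrist_force: [0.4, -3.3, 5.8]
opening: 0.556
grasp_force: 61.5
```

Request:
jog_arm:
  deltas: "0 0 0 1 0 0 -1; 0 0 0 0 0 0 -1; 0 0 0 1 0 0 -1; 0 0 0 0 0 0 -1; 0 0 0 0 0 0 -1"

```text
t: 16.0
tcp_pos: [0.4662, 0.0059, 0.0289]
ee_rot: [1.972, 2.44, -0.004]
wrist_force: [3.0, -10.0, 4.0]
opening: 0.557
grasp_force: 61.4
```

Request:
jog_arm:
  deltas: "0 0 0 1 0 0 -1; 0 0 0 1 0 0 -1; 0 0 0 0 0 0 -1; 0 0 0 0 0 0 -1"

```text
t: 16.4
tcp_pos: [0.4661, 0.0059, 0.0289]
ee_rot: [1.971, 2.436, -0.007]
wrist_force: [3.4, -17.7, 3.5]
opening: 0.562
grasp_force: 61.3
```

Request:
jog_arm:
  deltas: "0 0 0 0 0 0 -1; 0 0 0 0 0 0 0.3; 0 0 0 0 0 0 0.6; 0 0 0 -2 0 0 0.8; 0 0 0 -2 0 0 1; 0 0 0 0 0 -10 1; 0 0 0 0 0 -30 1; 0 0 0 0 0 -40 1; 0 0 0 0 0 -40 1; 0 0 0 0 0 -20 1"

```text
t: 17.4
tcp_pos: [0.4669, 0.0062, 0.1734]
ee_rot: [1.97, 2.441, 0.006]
wrist_force: [-0.3, -0.0, 0.0]
opening: 1.004
grasp_force: 0.0
```

Run:
```python
from h import *;from cell import r
show(r)
T=dict(np.load("pics/top0.npz"));S=dict(np.load("pics/scene0.npz"))
d=r.get_image("scene");np.savez("pics/scene5.npz",**d)
np.set_printoptions(precision=1,suppress=True)
c=np.radians(12.15);yd=np.array([-np.sin(c),np.cos(c)]);xd=np.array([yd[1],-yd[0]]);o=np.array([466.1,5.9])-192*yd
W=lambda x,y,z:np.r_[o+x*xd+y*yd,z]/1000
print("origin",o)
for nm,I in(("top",T),("scene",d)):
    for q in((0,0,120),(0,-46,120),(0,8,120),(0,-8,120),(0,-52,120),(16,-46,120),(-16,-46,120),(0,127,37),(25,127,37),(43,272,12),(-43,272,12),(43,-128,12)): print(nm,q,proj(I,[W(*map(float,q))])[0].round(1))
b=d["frame"][165:225,175:300,::-1].copy();b=cv2.resize(b,None,fx=6,fy=6,interpolation=cv2.INTER_CUBIC)
a=T["frame"][195:250,270:395,::-1];a=cv2.resize(a,None,fx=6,fy=6,interpolation=cv2.INTER_CUBIC)[:230]
cv2.imwrite("pics/cmp.png",np.vstack([a[:, :750],b[:, :750]]));print(a.shape,b.shape)
```

```text
t 17.4 tcp [466.9   6.2 173.4] yaw_y 12.18 zax [ 6.1e-03 -1.0e-04 -1.0e+00] open 85.3 gf 0.0 F [-0.3 -0.   0. ]
origin [ 506.5 -181.8]
top (0, 0, 120) [353.5 220.5]
top (0, -46, 120) [366.5 217.5]
top (0, 8, 120) [351.2 221. ]
top (0, -8, 120) [355.8 220. ]
top (0, -52, 120) [368.2 217.2]
top (16, -46, 120) [365.4 213. ]
top (-16, -46, 120) [367.7 222.1]
top (0, 127, 37) [315.1 230.9]
top (25, 127, 37) [313.5 224.1]
top (43, 272, 12) [273.2 228.9]
top (-43, 272, 12) [278.5 251.9]
top (43, -128, 12) [379.1 204.7]
scene (0, 0, 120) [211.1 178.4]
scene (0, -46, 120) [198.  176.3]
scene (0, 8, 120) [213.4 178.7]
scene (0, -8, 120) [208.8 178. ]
scene (0, -52, 120) [196.3 176.1]
scene (16, -46, 120) [196.4 179.8]
scene (-16, -46, 120) [199.5 172.9]
scene (0, 127, 37) [249.7 200. ]
scene (25, 127, 37) [247.8 205.5]
scene (43, 272, 12) [288.3 220.9]
scene (-43, 272, 12) [293.2 201.5]
scene (43, -128, 12) [177.2 202.5]
(230, 750, 3) (360, 750, 3)
```

View pics/cmp.png

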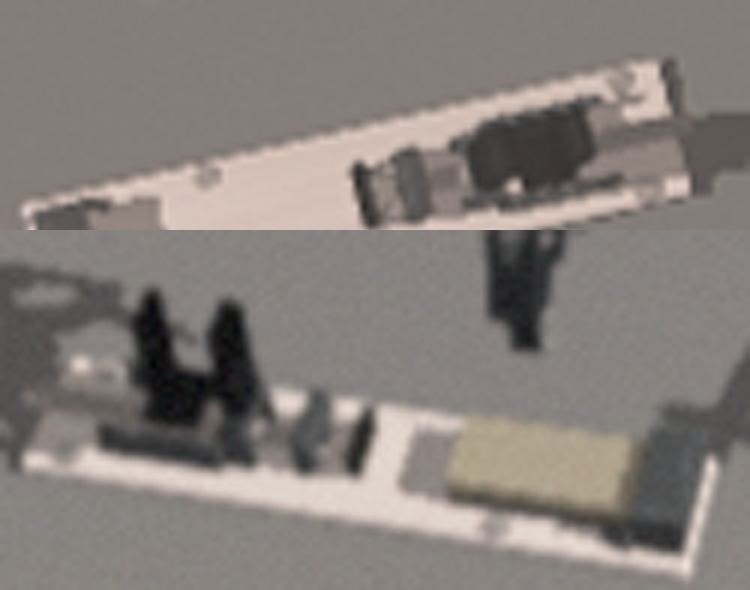

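Stone sits in the slot: its near end at crop (455,450) against a predicted (448,440), and the base corners agree with the frame found by touch. The post and paddle tops are seen at (230,300) and (150,292). Next I move to the trigger.

Request:
jog_arm:
  deltas: "0 0 0 -20 0 -5 1; 0 0 0 -35 0 -5 1; 0 0 0 -35 0 -5 1; 0 0 0 -35 0 0 1; 0 0 0 -35 -1 0 1; 0 0 0 -35 0 0 1; 0 0 0 -19 0 0 1; 0 0 0 0 0 0 1"

```text
t: 18.25
tcp_pos: [0.5098, -0.205, 0.1826]
ee_rot: [-1.976, -2.441, 0.001]
wrist_force: [0.5, 1.2, -0.6]
opening: 1.0
grasp_force: 0.0
```

Request:
jog_arm:
  deltas: "0 0 7.5 0 0 0 1; 0 0 7.5 0 0 0 1; 0 0 7.5 0 0 0 1; 0 0 7.5 0 0 0 1; 0 0 7.5 0 0 0 1; 0 0 7.5 0 0 0 1; 0 0 7.5 0 0 0 1; 0 0 7.5 0 0 0 1; 0 0 7.5 0 0 0 1; 0 0 7.5 0 0 0 1"

```text
t: 19.25
tcp_pos: [0.5099, -0.2015, 0.1835]
ee_rot: [-3.054, -0.732, -0.0]
wrist_force: [-0.6, -0.0, 0.7]
opening: 0.995
grasp_force: 0.0
```

Request:
jog_arm:
  deltas: "0 0 7.5 0 0 0 1; 0 0 7.5 0 0 0 1; 0 0 0 0 0 0 1; 0 0 0 0 0 0 1"

```text
t: 19.65
tcp_pos: [0.51, -0.2022, 0.1834]
ee_rot: [-3.123, -0.34, -0.0]
wrist_force: [-0.8, -0.1, 0.4]
opening: 1.0
grasp_force: 0.0
```

```bash
python3 -c "
from h import *;from cell import r
show(r,(511.1,-203.3,80))"
```

```text
t 19.65 tcp [ 510.  -202.2  183.4] yaw_y -77.57 zax [ 1.e-04  4.e-04 -1.e+00] open 85.0 gf 0.0 F [-0.8 -0.1  0.4]
tool delta [  0.9   1.4 103.4]
```

Request:
jog_arm:
  deltas: "0 0 0.3 1 1.5 20 1; 0 0 0 0 0 30 1; 0 0 0 0 0 15 1; 0 0 0 0 0 8 1; 0 0 0 0 0 8 1; 0 0 0 0 0 8 1; 0 0 0 0 0 8 1; 0 0 0 0 0 6 1; 0 0 0 0 0 0 1"

```text
t: 20.55
tcp_pos: [0.5108, -0.2044, 0.0793]
ee_rot: [-3.124, -0.325, 0.002]
wrist_force: [-0.4, -0.2, 0.8]
opening: 0.999
grasp_force: 0.0
```

```bash
python3 -c "
from h import *;from cell import r
show(r,(511.1,-203.3,80))
d=r.get_image('scene');np.savez('pics/scene6.npz',**d)
cv2.imwrite('pics/trig.png',cv2.resize(d['frame'][150:225,165:300,::-1],None,fx=5.9,fy=5.9,interpolation=cv2.INTER_CUBIC))"
```

```text
t 20.55 tcp [ 510.8 -204.4   79.3] yaw_y -78.14 zax [-1.3e-03  7.0e-04 -1.0e+00] open 84.9 gf 0.0 F [-0.4 -0.2  0.8]
tool delta [ 0.5 -1.  -0.7]
```

View pics/trig.png

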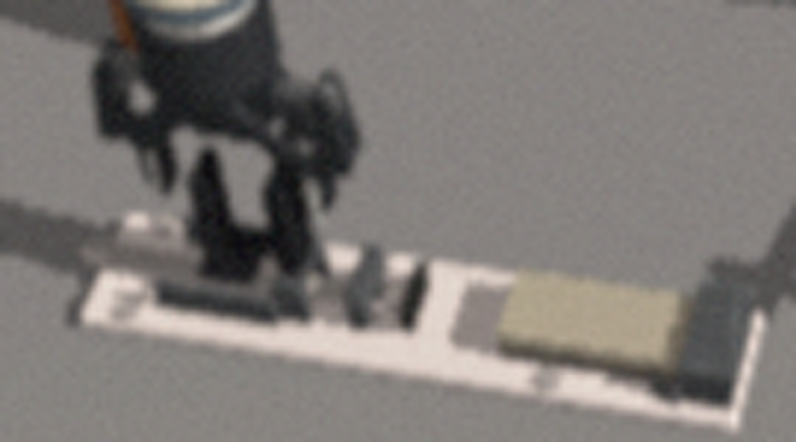

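The gripper straddles both plates: rear finger at (160,180), front finger at (330,190), paddle and post at (210,150) and (285,170). I centre it and do the first squeeze.

Request:
jog_arm:
  deltas: "0 0 0 0 -4 0 1; 0 0 0 0 -4 0 1; 0 0 0 0 -4 0 1; 0 0 0 0 0 0 1; 0 0 0 0 0 0 1"

```text
t: 21.1
tcp_pos: [0.5088, -0.1926, 0.0805]
ee_rot: [3.124, 0.325, 0.0]
wrist_force: [0.2, -0.2, 0.6]
opening: 0.998
grasp_force: 0.0
```

Request:
jog_arm:
  deltas: "0 0 0 0 0 0 0.8; 0 0 0 0 0 0 0.7; 0 0 0 0 0 0 0.6; 0 0 0 0 0 0 0.5; 0 0 0 0 0 0 0.5"

```text
t: 21.6
tcp_pos: [0.5095, -0.1948, 0.0817]
ee_rot: [3.121, 0.322, 0.004]
wrist_force: [1.4, -6.5, 4.0]
opening: 0.75
grasp_force: 3.3
```

Request:
jog_arm:
  deltas: "0 0 0 0 0 0 0.35; 0 0 0 0 0 0 0.2; 0 0 0 0 0 0 0.1; 0 0 0 0 0 0 0.05; 0 0 0 0 0 0 0.05"

```text
t: 22.1
tcp_pos: [0.5095, -0.1939, 0.0826]
ee_rot: [3.122, 0.324, 0.004]
wrist_force: [-1.6, -3.4, 7.9]
opening: 0.533
grasp_force: 7.2
```

```bash
cat >> h.py <<'E'
def jaw(d,off=(0,0)):
    c=np.radians(12.15);yd=np.array([-np.sin(c),np.cos(c)]);xd=np.array([yd[1],-yd[0]]);o=np.array([466.1,5.9])-192*yd
    ys=np.arange(30,150,1.5);P=[]
    g=d["frame"].astype(np.float32)
    for x in np.arange(-14,15,4):
        w=np.array([np.r_[o+x*xd+y*yd,38] for y in ys])/1000
        uv=(proj(d,w)+off).astype(np.float32)
        P.append(cv2.remap(g,uv[None,:,0],uv[None,:,1],cv2.INTER_LINEAR)[0])
    return ys,np.mean(P,0)
E
python3 - <<'E'
from h import *;from cell import r
show(r)
for d in(dict(np.load("pics/scene6.npz")),r.get_image("scene")):
    ys,p=jaw(d,(1.8,-.8)); print(" ".join(f"{y:.0f}:{v:.0f}" for y,v in zip(ys,p.mean(1))))
E
```

```text
t 22.1 tcp [ 509.5 -193.9   82.6] yaw_y -78.17 zax [ 0.0029 -0.0022 -1.    ] open 45.3 gf 7.2 F [-1.6 -3.4  7.9]
30:134 32:118 33:104 34:94 36:87 38:85 39:85 40:89 42:93 44:97 45:102 46:111 48:121 50:132 51:144 52:154 54:161 56:166 57:168 58:166 60:162 62:154 63:140 64:123 66:104 68:88 69:78 70:77 72:85 74:103 75:125 76:149 78:171 80:188 81:199 82:204 84:206 86:206 87:206 88:206 90:206 92:206 93:206 94:203 96:199 98:193 99:183 100:175 102:170 104:167 105:164 106:162 108:161 110:162 111:161 112:161 114:161 116:160 117:159 118:158 120:157 122:156 123:156 124:156 126:157 128:158 129:159 130:159 132:159 134:158 135:157 136:157 138:158 140:158 141:158 142:158 144:158 146:158 147:159 148:158
30:167 32:166 33:166 34:167 36:167 38:168 39:168 40:165 42:159 44:148 45:134 46:118 48:103 50:92 51:87 52:86 54:88 56:91 57:96 58:100 60:107 62:116 63:128 64:139 66:150 68:158 69:162 70:164 72:164 74:161 75:156 76:147 78:134 80:117 81:99 82:85 84:77 86:79 87:91 88:110 90:133 92:157 93:176 94:187 96:192 98:190 99:182 100:175 102:171 104:167 105:164 106:162 108:161 110:161 111:162 112:162 114:162 116:161 117:159 118:158 120:157 122:156 123:156 124:156 126:157 128:158 129:159 130:158 132:157 134:157 135:158 136:158 138:157 140:156 141:156 142:157 144:158 146:158 147:159 148:159
```

Request:
jog_arm:
  deltas: "0 0 0 0 -1 0 0; 0 0 0 0 0 0 -0.02; 0 0 0 0 0 0 -0.02; 0 0 0 0 0 0 0.3; 0 0 0 0 0 0 1; 0 0 0 0 0 0 1; 0 0 0 0 0 0 1; 0 0 0 0 0 0 1; 0 0 0 0 0 0 1"

```text
t: 23.05
tcp_pos: [0.5085, -0.1915, 0.0801]
ee_rot: [-3.124, -0.325, 0.001]
wrist_force: [0.3, 0.3, -0.4]
opening: 0.997
grasp_force: 0.0
```

```bash
cat >> h.py <<'E'
def edges(d,off=(1.8,-.8)):
    ys,p=jaw(d,off);p=p.mean(1)
    lo=[i for i in range(2,len(p)-2) if p[i]==p[i-4 if i>4 else 0:i+5].min() and p[i]<115]
    def cr(i,s,th=130):
        while p[i]<th:i+=s
        return ys[i]-s*1.5*(p[i]-th)/(p[i]-p[i-s])
    print("dark bands (min, back, front):",[(float(ys[i]),round(cr(i,-1),1),round(cr(i,1),1)) for i in lo if i>4])
E
python3 - <<'E'
from h import *;from cell import r
show(r);edges(dict(np.load("pics/scene6.npz")));edges(r.get_image("scene"))
E
```

```text
t 23.05 tcp [ 508.5 -191.5   80.1] yaw_y -78.13 zax [-4.e-04  5.e-04 -1.e+00] open 84.8 gf 0.0 F [ 0.3  0.3 -0.4]
dark bands (min, back, front): [(37.5, np.float64(30.4), np.float64(49.2)), (70.5, np.float64(63.9), np.float64(75.3))]
dark bands (min, back, front): [(55.5, np.float64(48.2), np.float64(66.4)), (87.0, np.float64(80.9), np.float64(92.6))]
```

Request:
jog_arm:
  deltas: "0 0 0 0 0 0 0.7; 0 0 0 0 0 0 0.4; 0 0 0 0 0 0 0.2; 0 0 0 0 0 0 0.1; 0 0 0 0 0 0 0; 0 0 0 0 0 0 -0.02; 0 0 0 0 0 0 -0.02"

```text
t: 23.8
tcp_pos: [0.5093, -0.1924, 0.0829]
ee_rot: [3.123, 0.324, 0.004]
wrist_force: [-2.2, -0.2, 9.6]
opening: 0.492
grasp_force: 8.5
```

Run:
```python
from h import *;from cell import r
show(r);edges(r.get_image("scene"))
```

```text
t 23.8 tcp [ 509.3 -192.4   82.9] yaw_y -78.14 zax [ 0.0029 -0.0017 -1.    ] open 41.8 gf 8.5 F [-2.2 -0.2  9.6]
dark bands (min, back, front): [(67.5, np.float64(60.6), np.float64(78.0)), (99.0, np.float64(92.8), np.float64(106.4))]
```

Request:
jog_arm:
  deltas: "0 0 0 0 0 0 0.2; 0 0 0 0 2 0 0.6; 0 0 0 0 0 0 1; 0 0 0 0 0 0 1; 0 0 0 0 0 0 1; 0 0 0 0 0 0 1; 0 0 0 0 0 0 1"

```text
t: 24.55
tcp_pos: [0.5089, -0.1936, 0.0802]
ee_rot: [-3.124, -0.325, 0.0]
wrist_force: [-0.4, -0.1, 0.1]
opening: 1.002
grasp_force: 0.0
```

Run:
```python
from h import *;from cell import r
show(r);d=r.get_image("scene");edges(d);ys,p=jaw(d,(1.8,-.8)); print(" ".join(f"{y:.0f}:{v:.0f}" for y,v in zip(ys,p.mean(1)) if y>80)); print(p[-1],p[-30])
```

```text
t 24.55 tcp [ 508.9 -193.6   80.2] yaw_y -78.13 zax [-2.e-04  3.e-04 -1.e+00] open 85.2 gf 0.0 F [-0.4 -0.1  0.1]
dark bands (min, back, front): [(67.5, np.float64(60.6), np.float64(78.1)), (99.0, np.float64(92.8), np.float64(106.4))]
81:153 82:160 84:163 86:164 87:162 88:159 90:154 92:144 93:128 94:110 96:93 98:80 99:74 100:76 102:86 104:101 105:116 106:131 108:144 110:153 111:158 112:161 114:161 116:161 117:160 118:158 120:156 122:155 123:155 124:156 126:157 128:158 129:159 130:158 132:158 134:157 135:158 136:158 138:158 140:158 141:158 142:158 144:158 146:158 147:158 148:159
[174.17114 162.05334 139.92627] [122.13574 115.1145  110.62988]
```

Run:
```python
from h import *;from cell import r
d=r.get_image("scene");np.savez("pics/scene7.npz",**d)
for off in((1.8,-.8),):
    ys,p=jaw(d,off);q=p[:,0]-p[:,2];print(" ".join(f"{y:.1f}:{v:.0f}" for y,v in zip(ys,q) if y>95))
```

```text
96.0:9 97.5:8 99.0:7 100.5:6 102.0:8 103.5:10 105.0:12 106.5:13 108.0:15 109.5:16 111.0:17 112.5:17 114.0:17 115.5:16 117.0:16 118.5:16 120.0:16 121.5:18 123.0:20 124.5:23 126.0:27 127.5:30 129.0:32 130.5:33 132.0:33 133.5:33 135.0:33 136.5:34 138.0:34 139.5:34 141.0:33 142.5:34 144.0:34 145.5:34 147.0:34 148.5:34
```

Request:
jog_arm:
  deltas: "0 0 0 0 -2 0 0.7; 0 0 0 0 -2 0 0.5; 0 0 0 0 -1.5 0 0.35; 0 0 0 0 0 0 0.25; 0 0 0 0 0 0 0.15; 0 0 0 0 0 0 0.1; 0 0 0 0 0 0 0.1; 0 0 0 0 0 0 0.1"

```text
t: 25.45
tcp_pos: [0.5089, -0.191, 0.0826]
ee_rot: [3.119, 0.322, 0.006]
wrist_force: [2.1, -8.5, 5.6]
opening: 0.55
grasp_force: 4.3
```

Run:
```python
from h import *;from cell import r
show(r);edges(r.get_image("scene"))
```

```text
t 25.45 tcp [ 508.9 -191.    82.6] yaw_y -78.22 zax [ 0.0043 -0.0058 -1.    ] open 46.8 gf 4.3 F [ 2.1 -8.5  5.6]
dark bands (min, back, front): [(78.0, np.float64(71.2), np.float64(89.4)), (111.0, np.float64(103.8), np.float64(117.3))]
```

Request:
jog_arm:
  deltas: "0 0 0 0 -1.5 0 0.05; 0 0 0 0 -1.5 0 0; 0 0 0 0 0 0 0; 0 0 0 0 0 0 0"

```text
t: 25.9
tcp_pos: [0.5084, -0.1882, 0.0828]
ee_rot: [3.118, 0.322, 0.006]
wrist_force: [0.5, -8.6, 5.7]
opening: 0.502
grasp_force: 4.4
```

Run:
```python
from h import *;from cell import r
show(r);edges(r.get_image("scene"))
```

```text
t 25.9 tcp [ 508.4 -188.2   82.8] yaw_y -78.22 zax [ 0.0046 -0.0062 -1.    ] open 42.7 gf 4.4 F [ 0.5 -8.6  5.7]
dark bands (min, back, front): [(84.0, np.float64(76.6), np.float64(94.3)), (115.5, np.float64(108.4), np.float64(122.7))]
```

Request:
jog_arm:
  deltas: "0 0 0 0 2 0 0.2; 0 0 0 0 3 0 0.5; 0 0 0 0 3.5 0 1; 0 0 0 0 0 0 1; 0 0 0 0 0 0 1; 0 0 0 0 0 0 1; 0 0 0 0 0 0 1"

```text
t: 26.65
tcp_pos: [0.5089, -0.1935, 0.0802]
ee_rot: [-3.124, -0.325, 0.0]
wrist_force: [-0.2, -0.5, -0.3]
opening: 0.999
grasp_force: 0.0
```

Run:
```python
from h import *;from cell import r
show(r);edges(r.get_image("scene"))
```

```text
t 26.65 tcp [ 508.9 -193.5   80.2] yaw_y -78.12 zax [-2.e-04  4.e-04 -1.e+00] open 85.0 gf 0.0 F [-0.2 -0.5 -0.3]
dark bands (min, back, front): [(84.0, np.float64(76.2), np.float64(94.3)), (115.5, np.float64(108.4), np.float64(122.3))]
```

Request:
jog_arm:
  deltas: "0 0 0 0 -2 0 0.8; 0 0 0 0 -2 0 0.7; 0 0 0 0 -1.5 0 0.6; 0 0 0 0 0 0 0.5; 0 0 0 0 0 0 0.42; 0 0 0 0 0 0 0.36; 0 0 0 0 0 0 0.3; 0 0 0 0 0 0 0.3; 0 0 0 0 0 0 0.3"

```text
t: 27.6
tcp_pos: [0.5089, -0.1912, 0.0825]
ee_rot: [3.119, 0.322, 0.006]
wrist_force: [1.5, -10.1, 4.7]
opening: 0.647
grasp_force: 4.7
```

Run:
```python
from h import *;from cell import r
show(r);edges(r.get_image("scene"))
```

```text
t 27.6 tcp [ 508.9 -191.2   82.5] yaw_y -78.22 zax [ 0.0042 -0.0061 -1.    ] open 55.0 gf 4.7 F [  1.5 -10.1   4.7]
dark bands (min, back, front): [(91.5, np.float64(84.9), np.float64(103.0)), (121.5, np.float64(115.3), np.float64(126.1))]
```

Request:
jog_arm:
  deltas: "0 0 0 0 0 0 0.27; 0 0 0 0 0 0 0.24; 0 0 0 0 0 0 0.21; 0 0 0 0 0 0 0.18; 0 0 0 0 0 0 0.18; 0 0 0 0 0 0 0.18"

```text
t: 28.25
tcp_pos: [0.5091, -0.1917, 0.083]
ee_rot: [3.117, 0.321, 0.007]
wrist_force: [1.3, -10.6, 4.4]
opening: 0.59
grasp_force: 5.5
```

Run:
```python
from h import *;from cell import r
show(r);edges(r.get_image("scene"))
```

```text
t 28.25 tcp [ 509.1 -191.7   83. ] yaw_y -78.24 zax [ 0.0051 -0.0073 -1.    ] open 50.2 gf 5.5 F [  1.3 -10.6   4.4]
dark bands (min, back, front): [(94.5, np.float64(87.3), np.float64(104.7)), (121.5, np.float64(115.3), np.float64(126.2))]
```

Request:
jog_arm:
  deltas: "0 0 0 0 -1 0 0.18; 0 0 0 0 -1 0 0.16; 0 0 0 0 -1 0 0.14; 0 0 0 0 0 0 0.14; 0 0 0 0 0 0 0.14"

```text
t: 28.8
tcp_pos: [0.5086, -0.1893, 0.0832]
ee_rot: [3.116, 0.321, 0.007]
wrist_force: [2.1, -13.6, 6.1]
opening: 0.572
grasp_force: 6.4
```

Run:
```python
from h import *;from cell import r
show(r);edges(r.get_image("scene"))
```

```text
t 28.8 tcp [ 508.6 -189.3   83.2] yaw_y -78.26 zax [ 0.0055 -0.0084 -0.9999] open 48.6 gf 6.4 F [  2.1 -13.6   6.1]
dark bands (min, back, front): [(97.5, np.float64(90.2), np.float64(108.5)), (121.5, np.float64(115.0), np.float64(126.3))]
```

Request:
jog_arm:
  deltas: "0 0 0 0 -0.5 0 0.14; 0 0 0 0 0 0 0.14; 0 0 0 0 0 0 0.14; 0 0 0 0 0 0 0.14; 0 0 0 0 0 0 0.14; 0 0 0 0 0 0 0.14"

```text
t: 29.45
tcp_pos: [0.5085, -0.189, 0.0832]
ee_rot: [3.116, 0.32, 0.007]
wrist_force: [1.2, -13.9, 5.3]
opening: 0.575
grasp_force: 6.7
```

Run:
```python
from h import *;from cell import r
show(r);d=r.get_image("scene");edges(d)
cv2.imwrite('pics/fin.png',cv2.resize(d['frame'][150:225,170:300,::-1],None,fx=6,fy=6,interpolation=cv2.INTER_CUBIC))
```

```text
t 29.45 tcp [ 508.5 -189.    83.2] yaw_y -78.27 zax [ 0.0056 -0.0086 -0.9999] open 48.9 gf 6.7 F [  1.2 -13.9   5.3]
dark bands (min, back, front): [(97.5, np.float64(90.8), np.float64(108.7)), (121.5, np.float64(115.0), np.float64(126.2))]
```

View pics/fin.png

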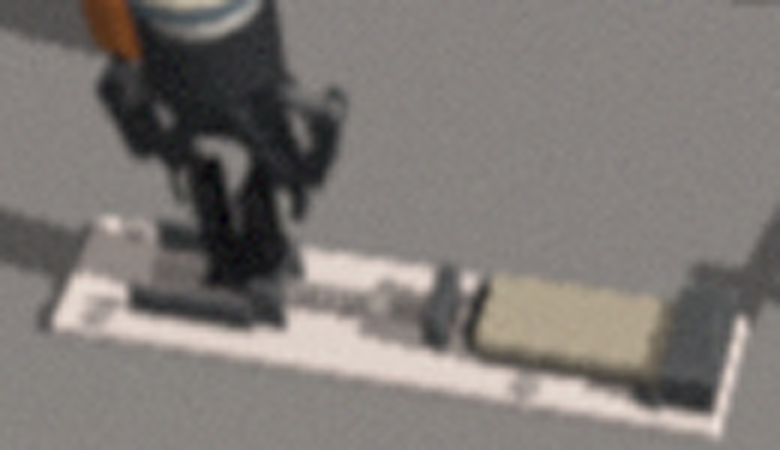

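The pad at (480,310) bears on the stone, with a visible gap of about half to the head at (440,305). The stone is in the slot and the trigger is held. I hand the job in.

```bash
python3 -c "
from cell import r
print(r.close_job())"
```

```text
the job is handed in; nothing more can be done
None
```

The stone is seated in the slot against a firm stop, the pad bears on it pushed in about 8 of its 16 mm by image and force, and I handed the job in at about 29.5 s with the trigger still held squeezed; no verdict was returned.

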